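Lacquer a circuit board: tilt it to the spray can, spray, lay it flat

TASK

The circuit board in the tilting cradle is to get its coat of protective lacquer. Tilt the board up about its stiff hinge to 45 degrees so that it faces the spray can and leave it standing there, then push the can's nozzle cap fully down and let it spring back, and finally lay the board gently back flat on its rests. Move the board by its frame or handle without touching the board itself, spray only while it stands at 45 degrees, and leave everything else on the desk where it is.

Things in the scene. Friction and masses are not known exactly. Their poses are not given: they have to be found in the camera images.
- cradle: Fixed aluminium cradle, 258 mm long (x) by 220 mm (y), carrying the hinged frame. Origin on the desk at the middle of its footprint, z up, x along the hinge, y from the hinge side (towards the can) to the frame's free side. A fixed cardboard overspray screen, 150 mm high, 260 mm wide, stands 190 to 210 mm from this origin on the +y side.
- hinge (a point): Middle of the hinge line of the frame, at cradle (0, -70, 90) mm; fixed; axes as the cradle's, so x is the hinge axis. The round black knobs at both ends are the friction hinge and need not be turned.
- frame (a joint): Tilt of the frame about the hinge's x axis, rad: 0 = flat on its two rests (end stop); grows as the free edge rises and the board comes to face the can; end stop 1.3. Stiff friction hinge: the frame stays where it is left; turning it takes about 0.55 N m, plus up to 0.4 N m of weight when lifting. May start raised by up to 0.22.
- handle (a point): Centre of the grip bar of the U-handle on the frame's free edge; bar 100 mm long along the hinge, 12 x 12 mm thick, free for 76 mm between its feet, 34 mm clear beneath it. It lies 137 mm from the hinge line across the frame and 46 mm above the frame's mid-plane (which holds the hinge line). Turns with the frame: x along the hinge, y across the frame away from it, z square out of the board's face.
- board: Green circuit board, 160 x 100 mm, clamped in the frame; components up to 28 mm high in the half near the hinge, up to 12 mm in the half near the handle. Origin at the middle of its underside; x along the hinge, y away from it, z out of its face. Its near edge is 12 mm from below the handle bar's centre line. Not to be touched.
- can_stand: Aerosol can, 53 mm diameter, clamped upright in a fixed steel stand with a 100 x 120 mm foot. Origin on the desk under the can's axis; y is the way the nozzle sprays (towards the cradle), z up. The stand's upright strip, 115 mm high, is at y = -36 mm.
- nozzle_top (a point): Centre of the flat top of the white nozzle cap on the can, 169 mm above the desk when up. The cap is 26 mm in diameter and 16 mm high.
- nozzle_cap (a joint): How far the nozzle cap is pushed down, in m: 0 = up, 0.005 = fully down (end stop). Sprung: it starts to give at 1.8 N, is fully down at 7.8 N, and springs back by itself.
- lamp: Fixed LED lamp, its head hanging low over the can. Origin on the desk under the head's middle, z up. Head 60 mm (x) by 140 mm (y), 253 to 279 mm up; post at x = +150 mm, 302 mm high, foot 116 mm wide. The can's cap lies under the head's edge at x = -30 mm: the tool reaches it only leaning 30 to 45 degrees, its upper part towards the lamp's -x (the robot's) side, not from straight above.
- can_cap: The can's white plastic cover cap, 54 mm diameter, 47 mm high, open end up, loose, beside the can stand. Origin at the centre of its underside. Leave alone.
- tape_roll: Roll of masking tape lying flat, 100 mm diameter, 24 mm high, loose. Origin at the centre of its underside. Leave alone.
- screw_jar: Clear screw jar, 64 mm diameter, 85 mm high, loose. Origin at the centre of its underside. Leave alone.
- glue_bottle: White glue bottle, 64 mm diameter, 170 mm high, loose. Origin at the centre of its underside. Leave alone.
- paint_tin: Paint tin, 100 mm diameter, 107 mm high, loose. Origin at the centre of its underside. Leave alone.
- screwdriver: Screwdriver lying on the desk, 190 mm long along its x, loose. Leave alone.
- solder_reel: Reel of solder, 72 mm diameter, 60 mm high, loose. Origin at the centre of its underside. Leave alone.
Not all that is in view belongs to the job. Leave any green or purple look-alike of the can_stand alone.

How it is judged:
By the outcome, as a careful person would: the job done as asked, in the order asked, and still so for the second after the job is handed in, with the robot touching nothing.
It also fails if it takes over 72 s, if anything falls off the work surface, if the arm or the gripper's body presses on something with over 40 N, if the wrist force passes 120 N, or if a joint passes its speed limit or range.

ROBOT

A 7-joint arm with a two-finger parallel gripper is mounted at the origin on the work surface. World frame = base frame: x ahead of the robot, y to its left, z up, the work surface at z = 0. Lengths are in m, angles in rad, forces in N, time in s.
With the tool pointing down it reaches from about 0.425 to 0.825 m from the base axis. Payload 3.6 kg.
Tool frame: the origin (TCP) lies where the fingers leave the gripper's body, on its centre line; the fingertips stand 73 mm ahead of it and the grasp point (between the pads) lies 54 mm ahead of it; z points along the fingers, y is the line along which they close (so a half turn about z gives the same grasp; the last joint's range is limited). The gripper opens to 85 mm and grips with 20 to 120 N. Pads are 22 mm wide; open, the fingers measure 114 mm over their backs; the gripper's body (76 mm by 85 mm) begins 54 mm behind the grasp point. The pads swing forward as they close: fully open they stand 13 mm farther back than shut.
Start: joints at [-1.319, 0.615, -0.013, 1.423, 0.008, 1.103, -0.04], TCP at [0.179, 0.625, 0.304] pointing down, gripper open.
Joint ranges: [-3.12, 3.12], [-0.3, 2.06], [-1.34, 1.32], [0.26, 2.42], [-1.36, 4.5], [0.01, 1.98], [-2.84, 2.84]. Speed limits (rad/s): [2.79, 2.79, 3.14, 3.14, 3.14, 3.14, 3.14].

INTERFACE

Orientations are given as a unit quaternion [x, y, z, w].
In Python, from station import arm, snapshot, camera_info, ticket gives the robot as it stands. Calls block until the motion is done:
- arm.movep(position, orientation): joint-space move of the TCP to a pose.
- arm.line_to(position, velocity=0.15, ori=None): straight line of the TCP; ori=None keeps the orientation; velocity is the mean speed in m/s.
- arm.move_j(angles): joint-space move.
- arm.move_gripper(opening, effort=None): opening from 0.0 (shut) to 1.0 (fully open); effort is the grip in N (None keeps the last); returns when the fingers have stopped.
- arm.pause(seconds).
- arm.ik(position, orientation): joint angles nearest the present ones, or None.
- snapshot(name): name is "side" or "top" or "wrist"; returns the picture (384x512x3 uint8, blue, green, red); there is no depth.
- camera_info(name): a dict with "fx", "fy", "cx", "cy" (pixels), "R" (3x3) and "t" (3): a world point X has camera coordinates R X + t; the wrist camera has in their place "T_tool_cam" (4x4, takes a point from camera to tool coordinates, whose origin is the TCP and whose axes are the flange's). Camera axes: x right, y down, z forward; pixel columns grow to the right and rows downward; lengths in m; the calibration is good to about 2 mm. A picture is of the moment at which its call begins: read the wrist's pose just before it. camera_info takes no time and is no camera call.
A pose or a line that the arm cannot do raises arm.MotionError and nothing moves.
- ticket.finish_job(): hands the job in; it is judged then, once.
Readings, each from a call of its own:
- arm.read_time(): time.
- arm.read_joint_positions(): joint angles.
- arm.read_dq(): joint speeds.
- arm.read_effort(): joint torques, N m.
- arm.read_tool_pos(): TCP position.
- arm.read_eef_rot(): TCP orientation.
- arm.read_ft_force(): force on the tool from outside, world axes, zero at the start.
- arm.read_wrist_torque(): the same for the moment, N m.
- arm.read_opening(): opening from 0.0 (shut) to 1.0 (fully open).
- arm.read_finger_force(): force on a finger pad.
Only numpy, scipy, OpenCV 4.12 (cv2) and the standard library are available. Lean on these libraries where they do the work, as an engineer would, in place of code of your own. Each camera call takes 0.05 s, during which the arm holds its last target. There are 200 camera calls.

## Working session

There is one attempt and no reset: what is moved stays moved. The work goes in short steps, each a Python script; the robot and the scene stay as the last script left them, time stands still between calls to the robot, and variables do not carry over. Pictures are saved under pics/ and viewed, at most 13 in all, crops included, and the job is handed in when it is done.

```bash
mkdir -p pics; ls
python3 - <<'E'
from station import arm, snapshot, camera_info
import cv2,numpy as np
for n in ("side","top","wrist"):
    cv2.imwrite(f"pics/{n}0.png",snapshot(n))
    c=camera_info(n); print(n,{k:np.round(v,4).tolist() for k,v in c.items()})
print(arm.read_tool_pos(),arm.read_eef_rot(),arm.read_time())
a=[cv2.resize(cv2.imread(f"pics/{n}0.png"),(800,600)) for n in("side","top")]
for n,i in zip(("side","top"),a): cv2.imwrite(f"pics/{n}0b.png",i)
E
```

```text
pics
side {'fx': 376.7253, 'fy': 376.7253, 'cx': 251.6248, 'cy': 189.6829, 'R': [[0.9704, -0.2413, -0.0051], [-0.1578, -0.6182, -0.7701], [0.1827, 0.7481, -0.638]], 't': [-0.5107, 0.2004, 1.4225]}
top {'fx': 392.4307, 'fy': 392.4307, 'cx': 250.3851, 'cy': 192.3142, 'R': [[0.0268, -0.9996, 0.0102], [-0.9883, -0.028, -0.15], [0.1503, -0.006, -0.9886]], 't': [-0.0203, 0.5732, 1.3201]}
wrist {'fx': 327.6402, 'fy': 327.6402, 'cx': 250.0991, 'cy': 192.7053, 'T_tool_cam': [[0.0004, -0.9488, -0.3158, 0.0823], [1.0, 0.0004, -0.0, -0.0013], [0.0001, -0.3158, 0.9488, -0.0691], [0.0, 0.0, 0.0, 1.0]]}
[0.17874538 0.62448215 0.30302416] [ 1.38901987e-01  9.90305656e-01 -9.67594944e-04 -1.01121452e-04] 0.15
```

View pics/side0b.png

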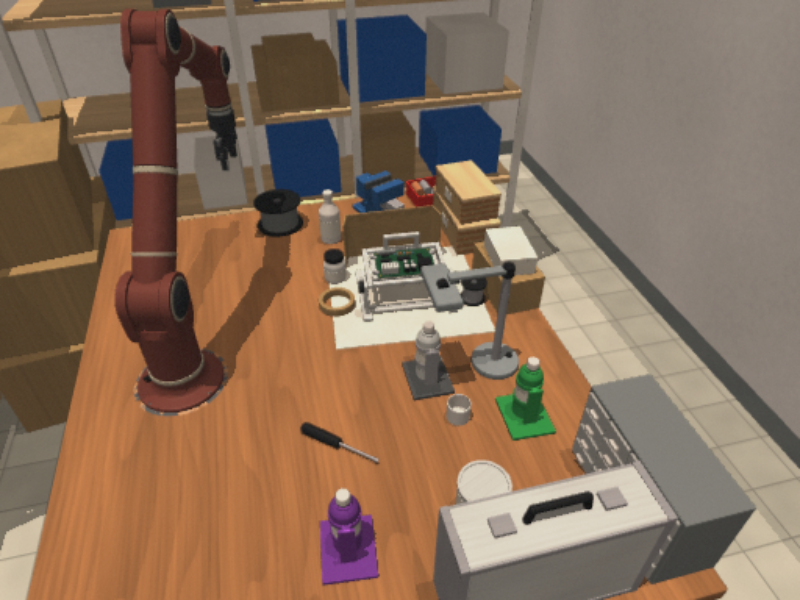

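View pics/top0b.png

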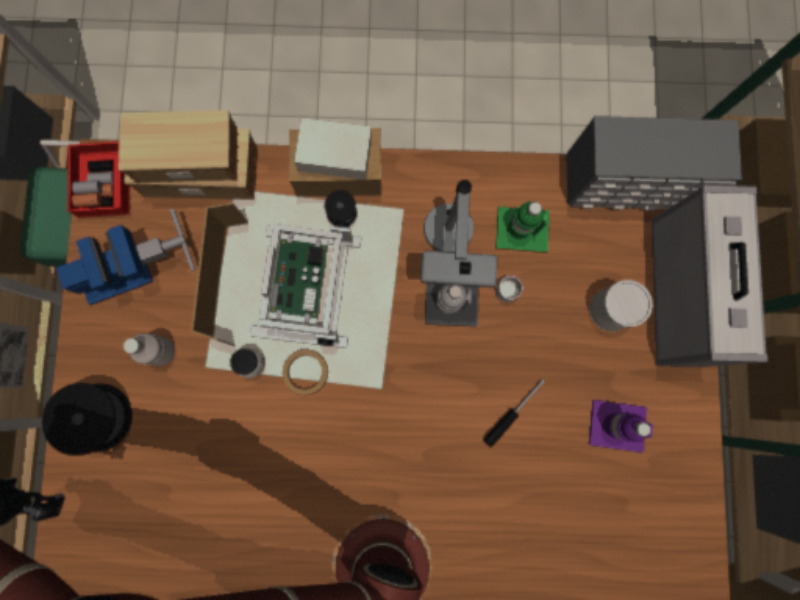

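The side view shows three can stands: grey at (428,360), green at (525,400) and purple at (345,535). In the top view they are at (452,297), (522,225) and (620,428). The grey one fits: it is steel, under the lamp head and facing the cradle, and the other two are look-alikes. The cradle's black knobs are at about (348,240) and (325,340) in the top view, with the handle on the left, at +y. I'll confirm with an enlarged crop.

```bash
cat > h.py <<'E'
from station import arm, snapshot, camera_info
import cv2,numpy as np
from scipy.spatial.transform import Rotation as Rn
def ray(n,uv,pose=None):
    c=camera_info(n); d=np.array([(uv[0]-c["cx"])/c["fx"],(uv[1]-c["cy"])/c["fy"],1.])
    if n=="wrist":
        p,q=pose; T=np.array(c["T_tool_cam"]); R=Rn.from_quat(q).as_matrix()
        return R@T[:3,3]+p, R@T[:3,:3]@d
    R=np.array(c["R"]); return -R.T@np.array(c["t"]), R.T@d
def plane(n,uv,z,pose=None):
    o,d=ray(n,uv,pose); return o+d*(z-o[2])/d[2]
def tri(rays):
    A=np.zeros((3,3));b=np.zeros(3)
    for o,d in rays:
        d=d/np.linalg.norm(d);P=np.eye(3)-np.outer(d,d);A+=P;b+=P@o
    X=np.linalg.solve(A,b)
    return X,[np.linalg.norm((np.eye(3)-np.outer(d,d)/(d@d))@(X-o)) for o,d in rays]
def shot(name):
    pose=(np.array(arm.read_tool_pos()),np.array(arm.read_eef_rot())); im=snapshot("wrist")
    cv2.imwrite(f"pics/{name}.png",im); np.savez(f"pics/{name}.npz",p=pose[0],q=pose[1]); return im,pose
def load(name):
    z=np.load(f"pics/{name}.npz"); return z["p"],z["q"]
E
python3 - <<'E'
from h import *
t=cv2.imread("pics/top0.png"); s=cv2.imread("pics/side0.png")
a=cv2.resize(t[125:235,155:255],(400,440),interpolation=cv2.INTER_CUBIC)
b=cv2.resize(t[165:215,265,None] if 0 else t[160:215,265:345],(400,275),interpolation=cv2.INTER_CUBIC)
c=cv2.resize(s[140:220,220:320],(400,320),interpolation=cv2.INTER_CUBIC)
W=np.zeros((600,800,3),np.uint8); W[:440,:400]=a; W[:275,400:]=b; W[280:600,400:]=c
cv2.imwrite("pics/comp1.png",W)
for n,uv,z in [("knobA",(348,240),.09),("knobB",(325,340),.09),("noz",(455,290),.169),("lamphead",(459,268),.279),("handle",(267,285),.14)]:
    print(n,plane("top",np.array(uv)/1.5625,z).round(3))
E
```

```text
knobA [0.697 0.093 0.09 ]
knobB [0.478 0.134 0.09 ]
noz [ 0.58  -0.132  0.169]
lamphead [ 0.602 -0.127  0.279]
handle [0.584 0.254 0.14 ]
```

View pics/comp1.png

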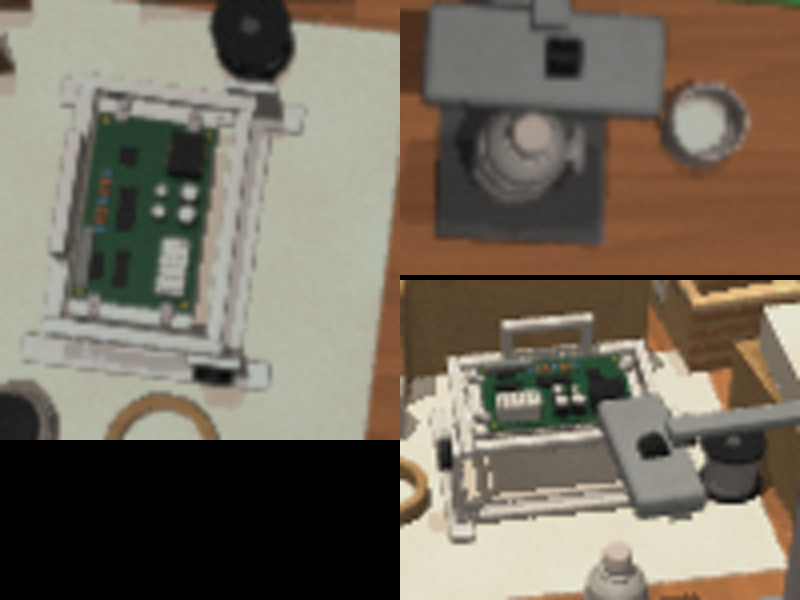

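The enlarged crop confirms the grey can under the lamp edge, with its white cap at (533,130) in the crop. The handle bar is at the left edge in the top crop, around (67,195), and from (503,322) to (592,320) in the side crop. Next I'll check reach and take wrist views.

```bash
cat >> h.py <<'E'
def axes(yaw): c,s=np.cos(yaw),np.sin(yaw); return np.array([c,s,0]),np.array([-s,c,0]),np.array([0,0,1.])
def q_handle(yaw,th):
    cx,cy,cz=axes(yaw); y=np.cos(th)*cy+np.sin(th)*cz; z=-(-np.sin(th)*cy+np.cos(th)*cz)
    return Rn.from_matrix(np.c_[np.cross(y,z),y,z]).as_quat()
def q_push(lean,yaw=0.,flip=1):   # tool z leans: upper part towards -x (rotated by yaw)
    cx,cy,cz=axes(yaw); z=np.sin(lean)*cx-np.cos(lean)*cz; y=cy*flip
    return Rn.from_matrix(np.c_[np.cross(y,z),y,z]).as_quat()
E
python3 - <<'E'
from h import *
T=lambda u,v:((155+u/4),(125+v/4)); S=lambda u,v:(220+(u-400)/4,140+(v-280)/4)
for t,s in [((75,137),(592,320)),((57,253),(503,322))]:
    print(tri([ray("top",T(*t)),ray("side",S(*s))]))
print("noz",tri([ray("top",(265+133/5,160+130/5)),ray("side",S(618,552))]))
yaw=-0.185; H=np.array([.588,.113,.09]); cx,cy,cz=axes(yaw)
for th in (0,.2,.4,.6,.8):
    P=H+cy*(.137*np.cos(th)-.046*np.sin(th))+cz*(.137*np.sin(th)+.046*np.cos(th))
    n=-np.sin(th)*cy+np.cos(th)*cz
    j=arm.ik(P+n*.054,q_handle(yaw,th)); print(th,P.round(3),None if j is None else np.round(j,2))
for l in (30,38,45):
  for yw in (-.4,-.2,0,.2):
    q=q_push(np.radians(l),yw); z=Rn.from_quat(q).as_matrix()[:,2]
    j=arm.ik(np.array([.58,-.132,.175])-z*.073,q); print(l,yw,None if j is None else np.round(j,2))
q=q_handle(yaw,0)
P=np.array([.605,.235,.36]); arm.movep(P.tolist(),q.tolist()); shot("w1")
arm.line_to((P-cy*.09).tolist()); shot("w2"); print(arm.read_time())
W=np.hstack([cv2.imread("pics/w1.png")[:,::1],cv2.imread("pics/w2.png")]); 
cv2.imwrite("pics/w12.png",cv2.resize(W,(800,300),interpolation=cv2.INTER_AREA))
E
```

```text
(array([0.66002167, 0.24669671, 0.14981838]), [np.float64(0.001485423668149785), np.float64(0.0014854236681499581)])
(array([0.56304878, 0.25394912, 0.15876054]), [np.float64(0.0012631520290813793), np.float64(0.0012631520290815655)])
noz (array([ 0.57777396, -0.13361839,  0.16593513]), [np.float64(0.001109015324159637), np.float64(0.001109015324159651)])
0 [0.613 0.248 0.136] [-0.41  0.75 -0.01  1.51  0.01  0.88  0.96]
0.2 [0.611 0.236 0.162] [-0.27  0.68 -0.1   1.6  -0.16  0.77  1.15]
0.4 [0.608 0.219 0.186] [-0.03  0.64 -0.3   1.68 -0.28  0.68  1.33]
0.6 [0.604 0.199 0.205] [ 0.22  0.66 -0.53  1.74 -0.42  0.62  1.53]
0.8 [0.599 0.174 0.22 ] [ 0.51  0.76 -0.82  1.8  -0.45  0.57  1.65]
30 -0.4 [-0.08  0.46  0.28  2.11  0.12  0.07  1.18]
30 -0.2 [ 0.19  0.45 -0.01  2.12  0.23  0.06  1.33]
30 0 [ 0.57  0.49 -0.45  2.09  0.85  0.13  0.97]
30 0.2 [ 0.76  0.54 -0.65  2.06  0.53  0.18  1.54]
38 -0.4 [ 0.5   0.51 -0.58  2.21  1.93  0.5  -0.56]
38 -0.2 [ 0.71  0.56 -0.76  2.21  2.04  0.45 -0.4 ]
38 0 [ 0.8   0.56 -0.76  2.2   2.19  0.27 -0.31]
38 0.2 [ 0.87  0.58 -0.76  2.16  2.29  0.09 -0.17]
45 -0.4 [ 0.27  0.5  -0.28  2.31  2.4   0.55 -1.08]
45 -0.2 [ 0.91  0.75 -1.15  2.3   2.17  0.82 -0.43]
45 0 [-0.3   0.66  0.91  2.32  4.14  0.86 -2.43]
45 0.2 [ 1.11  0.78 -1.14  2.23  2.28  0.39 -0.05]
3.0833
```

View pics/w12.png

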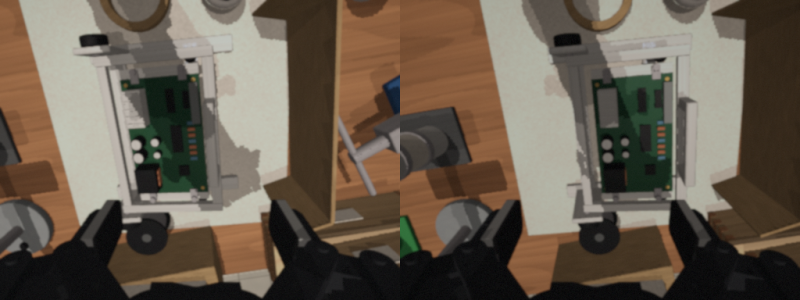

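In w1 the handle is seen end-on, overlapping the frame's free bar near (198,120). In w2 the bar is clear, from (683,97) to (690,185). I'll triangulate the board's corners from its green mask and enlarge the bar.

Run:
```python
from h import *
C={}
for n in("w1","w2"):
    im=cv2.imread(f"pics/{n}.png"); hsv=cv2.cvtColor(im,cv2.COLOR_BGR2HSV)
    m=cv2.inRange(hsv,(50,90,25),(85,255,255)); m=cv2.morphologyEx(m,cv2.MORPH_CLOSE,np.ones((5,5)))
    k,l,st,_=cv2.connectedComponentsWithStats(m); i=1+np.argmax(st[1:,4]); pts=cv2.findNonZero((l==i).astype(np.uint8))
    h=cv2.convexHull(pts); 
    for e in np.arange(.01,.1,.004):
        a=cv2.approxPolyDP(h,e*cv2.arcLength(h,True),True)
        if len(a)==4:break
    a=a[:,0].astype(float); a=a[np.argsort(np.arctan2(*(a-a.mean(0)).T))]; C[n]=a; print(n,a.tolist())
R=[tri([ray("wrist",C[n][i],load(n)) for n in C]) for i in range(4)]
for x,r in R: print(x.round(4),np.round(r,4)[0])
X=np.array([r[0] for r in R]); print([np.linalg.norm(X[i]-X[i-1]).round(4) for i in range(4)])
a=cv2.imread("pics/w1.png")[60:280,210:320]; b=cv2.imread("pics/w2.png")[60:280,310:410]
W=np.hstack([a,b]); W=cv2.resize(W,None,fx=2.7,fy=2.7,interpolation=cv2.INTER_CUBIC); cv2.imwrite("pics/c2.png",W)
```

```text
w1 [[156.0, 104.0], [203.0, 244.0], [264.0, 243.0], [252.0, 96.0]]
w2 [[247.0, 103.0], [260.0, 244.0], [346.0, 242.0], [337.0, 98.0]]
[0.5246 0.1559 0.0938] 0.0001
[ 0.7463  0.1341 -0.0372] 0.0005
[0.6889 0.2358 0.1046] 0.0001
[0.5366 0.2503 0.0689] 0.0014
[np.float64(0.0984), np.float64(0.2584), np.float64(0.1837), np.float64(0.157)]
```

View pics/c2.png

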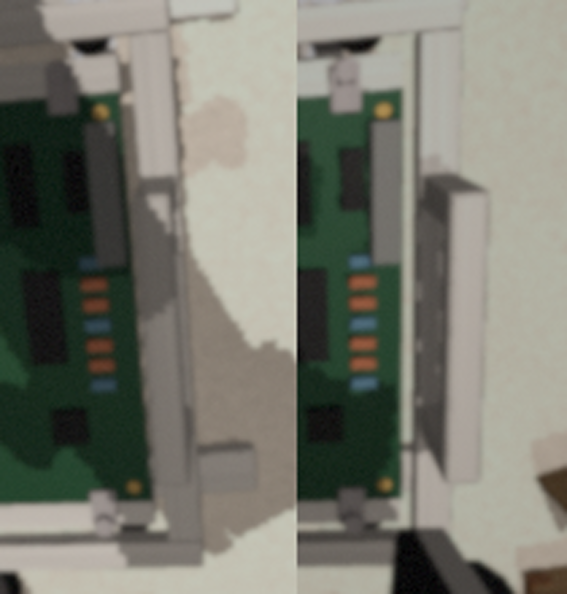

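In the w1 crop the bar's top face has corners at about (141,180), (173,180), (187,485) and (157,485). In w2 they are at about (452,190), (487,190), (480,482) and (447,482). The yellow board holes are at (100,111) and (134,487) in w1, and (383,111) and (385,485) in w2.

Run:
```python
from h import *
A=lambda p:(210+p[0]/2.7-.3,60+p[1]/2.7-.3); B=lambda p:(310+(p[0]-297)/2.7-.3,60+p[1]/2.7-.3)
def T(a,b): return tri([ray("wrist",A(a),load("w1")),ray("wrist",B(b),load("w2"))])
X=[]
for nm,a,b in [("holeA",(100,111),(383,111)),("holeB",(134,487),(385,485)),("c0",(141,183),(452,190)),("c1",(173,183),(487,190)),("c2",(187,485),(480,482)),("c3",(157,485),(447,482))]:
    x,r=T(a,b); X.append(x); print(nm,x.round(4),round(r[0],4))
X=np.array(X); near=(X[2]+X[3])/2; far=(X[4]+X[5])/2; d=far-near
print("len",np.linalg.norm(d),"yaw",np.arctan2(d[1],d[0]),"mid top",(near+far)/2); h=X[1]-X[0]; print("hole yaw",np.arctan2(h[1],h[0]),np.linalg.norm(h))
mid=(near+far)/2
# tilt from the top-face centre (52 mm above mid-plane) height above the hinge at 0.09
from scipy.optimize import brentq
th=brentq(lambda t:.137*np.sin(t)+.052*np.cos(t)-(mid[2]-.09),-.3,.6); print("tilt",th)
# knob pixel rays at z=.09 from wrist views (400px scale -> 512)
for n,uv in (("w1",(93,41)),("w2",(567,41))):
    u=((uv[0]-(400 if n=="w2" else 0))*1.28,uv[1]*1.28); print("knob",plane("wrist",u,.09,load(n)).round(3))
```

```text
holeA [0.5378 0.2448 0.1067] 0.0004
holeB [0.6832 0.2315 0.1074] 0.0001
c0 [0.5609 0.254  0.1464] 0.0015
c1 [0.5624 0.2638 0.1494] 0.0015
c2 [0.6604 0.2523 0.158 ] 0.0001
c3 [0.6601 0.2422 0.1549] 0.0001
len 0.09964690673541285 yaw -0.11716261920828125 mid top [0.61094826 0.2530924  0.15219478]
hole yaw -0.09113949459949947 0.14606100708309624
tilt 0.07556961703800152
knob [0.472 0.133 0.09 ]
knob [0.473 0.133 0.09 ]
```

```bash
cat >> h.py <<'E'
YAW=-.105; cx,cy,cz=axes(YAW); TH0=.08
H=np.array([.611,.2531,.09])-cy*(.137*np.cos(TH0)-.052*np.sin(TH0)); H[2]=.09
def bar(th): return H+cy*(.137*np.cos(th)-.046*np.sin(th))+cz*(.137*np.sin(th)+.046*np.cos(th))
def nrm(th): return -np.sin(th)*cy+np.cos(th)*cz
def tcp(th,off=0.): return (bar(th)+nrm(th)*(.054+off)).tolist()
def Q(th): return q_handle(YAW,th).tolist()
def st(m=""):
    print(m,"t",round(arm.read_time(),1),"F",np.round(arm.read_ft_force(),1),"M",np.round(arm.read_wrist_torque(),2),"op",round(arm.read_opening(),3),"p",np.round(arm.read_tool_pos(),4))
E
python3 - <<'E'
from h import *
print(H,bar(TH0)); st()
arm.move_gripper(.55); arm.movep(tcp(TH0,.07),Q(TH0)); st("above")
shot("w3")
arm.line_to(tcp(TH0,.03),.1); arm.line_to(tcp(TH0,.001),.05); st("at")
shot("w4")
W=np.hstack([cv2.imread("pics/w3.png"),cv2.imread("pics/w4.png")]); cv2.imwrite("pics/w34.png",cv2.resize(W,(800,300),interpolation=cv2.INTER_AREA))
E
```

```text
[0.59712287 0.12142295 0.09      ] [0.61105025 0.25357685 0.14680119]
 t 3.1 F [-0.1  0.1 -0.4] M [-0.02 -0.03 -0.03] op 1.001 p [0.5884 0.1485 0.3599]
above t 4.2 F [ 0.4 -1.3 -0.1] M [-0.09 -0.05 -0.01] op 0.551 p [0.6107 0.2425 0.271 ]
at t 5.5 F [0.4 0.9 0.6] M [-0.03 -0.01 -0.01] op 0.552 p [0.6107 0.2492 0.2016]
```

View pics/w34.png

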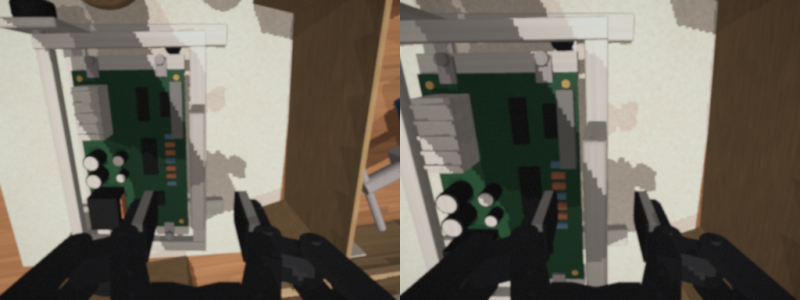

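The bar, at about (594,200) in the right frame, lies midway between the two fingers at (545,200) and (645,200), clear of the board. I'll grip it.

Run:
```python
from h import *
arm.move_gripper(0.0,60); st("grip"); print(arm.read_finger_force())
for th in np.linspace(TH0,.30,4)[1:]:
    arm.line_to(tcp(th,.001),.05,Q(th)); st(round(th,2)); 
    if np.linalg.norm(arm.read_ft_force())>70: break
```

```text
grip t 6.0 F [ 0.2 -0.7  0.8] M [ 0.09 -0.03  0.2 ] op 0.126 p [0.6107 0.2494 0.202 ]
58.510085389134474
0.15 t 6.3 F [-0.2  1.3 -0. ] M [ 0.15 -0.16  0.21] op 0.127 p [0.6099 0.2408 0.2111]
0.23 t 6.8 F [ 0.5  0.5 -0.1] M [ 0.11 -0.21  0.19] op 0.131 p [0.609  0.2316 0.2196]
0.3 t 7.2 F [ 2.4 -0.3  1.3] M [ 0.11 -0.4   0.13] op 0.127 p [0.608  0.2219 0.2273]
```

Run:
```python
from h import *
print(arm.read_finger_force(),arm.read_opening())
w,_=shot("w5"); s=snapshot("side"); cv2.imwrite("pics/s5.png",s)
W=np.zeros((300,800,3),np.uint8); W[:,:400]=cv2.resize(w,(400,300)); W[:,400:]=cv2.resize(s[130:220,210:330],(400,300),interpolation=cv2.INTER_CUBIC); cv2.imwrite("pics/c5.png",W)
```

```text
60.168909234926105 0.12718066179329632
```

View pics/c5.png

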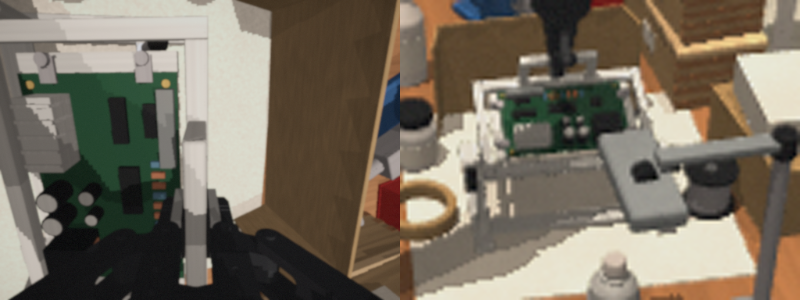

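The fingers hold the bar at about (195,200) and the frame rises with it, with low forces. I'll continue to 45°.

Run:
```python
from h import *
for th in np.linspace(.3,np.pi/4,7)[1:]:
    arm.line_to(tcp(th,.001),.06,Q(th)); st(round(th,2)); 
    if np.linalg.norm(arm.read_ft_force())>70: break
print(np.round(arm.read_joint_positions(),2))
t=snapshot("top"); s=snapshot("side"); cv2.imwrite("pics/t6.png",t); cv2.imwrite("pics/s6.png",s)
a=cv2.resize(t[120:240,140:260],(400,400),interpolation=cv2.INTER_CUBIC); b=cv2.resize(s[110:210,220:320],(400,400),interpolation=cv2.INTER_CUBIC)
cv2.imwrite("pics/c6.png",np.hstack([a,b]))
```

```text
0.38 t 7.6 F [ 2.8  0.4 -0.5] M [ 0.08 -0.39  0.09] op 0.126 p [0.6069 0.2104 0.235 ]
0.46 t 8.0 F [2.3 0.2 1. ] M [-0.04 -0.46  0.04] op 0.128 p [0.6057 0.1984 0.2417]
0.54 t 8.4 F [3.9 0.  0.4] M [-0.14 -0.52 -0.11] op 0.128 p [0.6045 0.1859 0.2474]
0.62 t 8.8 F [ 4.  -0.2  0.6] M [-0.26 -0.65 -0.23] op 0.125 p [0.6032 0.1729 0.252 ]
0.7 t 9.2 F [5.  0.5 1. ] M [-0.33 -0.65 -0.31] op 0.127 p [0.6019 0.1597 0.2557]
0.79 t 9.6 F [ 4.3 -0.5 -0.1] M [-0.44 -0.7  -0.55] op 0.13 p [0.6006 0.1461 0.2581]
[ 0.36  0.71 -0.6   1.74 -0.62  0.71  1.84]
```

View pics/c6.png

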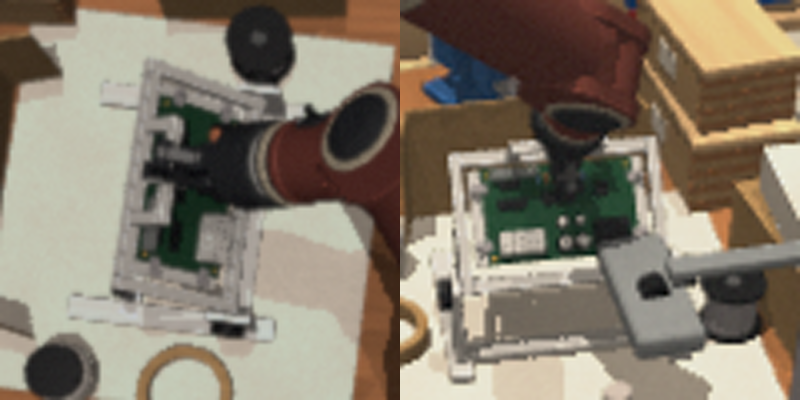

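The frame stands raised. Its free-edge corners are at (150,62) and (113,290) in the top crop, and (657,140) and (449,156) in the side crop. I'll measure the angle from these.

Run:
```python
from h import *
T=lambda p:(140+p[0]*.3-.3,120+p[1]*.3-.3); S=lambda p:(220+(p[0]-400)/4-.3,110+p[1]/4-.3)
for t,s in [((150,62),(657,140)),((113,290),(449,156))]:
    x,r=tri([ray("top",T(t)),ray("side",S(s))]); v=x-H
    print(x.round(4),round(r[0],4),"along",round(v@cx,3),"y",round(v@cy,3),"z",round(v[2],3),"deg",np.degrees(np.arctan2(v[2],v@cy)).round(1))
```

```text
[0.7183 0.2079 0.1919] 0.001 along 0.111 y 0.099 z 0.102 deg 45.9
[0.5    0.2304 0.1936] 0.0005 along -0.108 y 0.098 z 0.104 deg 46.5
```

The free edge measures about 46°, which is within measuring error of 45°. I'll release, retreat along the board's normal and check the inverse kinematics for the lean pose.

Run:
```python
from h import *
th=np.pi/4
arm.move_gripper(.5); st("open"); arm.line_to(tcp(th,.085),.12); st("back")
print("j",np.round(arm.read_joint_positions(),2))
N=np.array([.5778,-.1336,.169])
for l in (38,42,45):
  for yw in (-.3,-.15,0,.15):
    q=q_push(np.radians(l),yw); z=Rn.from_quat(q).as_matrix()[:,2]
    o=[]
    for d in (0,.1):
        j=arm.ik((N-z*(.08+d)).tolist(),q.tolist()); o.append(None if j is None else np.round(j,2).tolist())
    print(l,yw,o)
```

```text
open t 10.1 F [ 0.1 -0.5 -0.7] M [-0.66  0.11  0.03] op 0.503 p [0.599  0.1471 0.258 ]
back t 10.9 F [-0.3  0.   0.3] M [-0.75  0.08  0.02] op 0.503 p [0.5931 0.0883 0.3173]
j [ 0.45  0.63 -0.58  1.69 -0.59  0.89  1.82]
38 -0.3 [[0.88, 0.71, -1.15, 2.22, 1.86, 0.8, -0.29], [0.97, 0.39, -1.15, 2.27, 1.58, 0.55, -0.13]]
38 -0.15 [[0.95, 0.71, -1.14, 2.22, 1.91, 0.67, -0.14], [1.09, 0.39, -1.14, 2.27, 1.59, 0.39, 0.07]]
38 0 [[1.01, 0.72, -1.14, 2.21, 1.91, 0.53, 0.04], [0.83, 0.27, -0.62, 2.25, -0.49, 0.03, 2.33]]
38 0.15 [[1.07, 0.73, -1.14, 2.18, 1.82, 0.4, 0.3], [1.02, 0.33, -0.76, 2.21, -0.66, 0.12, 2.7]]
42 -0.3 [[0.87, 0.73, -1.15, 2.28, 2.01, 0.86, -0.43], [0.96, 0.4, -1.14, 2.34, 1.83, 0.59, -0.39]]
42 -0.15 [[0.95, 0.73, -1.14, 2.28, 2.09, 0.72, -0.31], [1.08, 0.4, -1.14, 2.34, 1.97, 0.41, -0.3]]
42 0 [[1.02, 0.74, -1.14, 2.26, 2.14, 0.56, -0.16], [1.19, 0.42, -1.13, 2.32, 2.06, 0.24, -0.18]]
42 0.15 [[1.09, 0.75, -1.14, 2.23, 2.12, 0.41, 0.04], [1.27, 0.45, -1.11, 2.27, 1.86, 0.08, 0.24]]
45 -0.3 [[0.86, 0.75, -1.15, 2.32, 2.11, 0.93, -0.51], [0.94, 0.42, -1.14, 2.4, 1.99, 0.66, -0.56]]
45 -0.15 [[0.95, 0.75, -1.15, 2.32, 2.21, 0.77, -0.41], [1.08, 0.42, -1.14, 2.4, 2.19, 0.48, -0.52]]
45 0 [[1.03, 0.76, -1.14, 2.3, 2.29, 0.61, -0.29], [1.2, 0.44, -1.13, 2.37, 2.41, 0.3, -0.5]]
45 0.15 [[1.1, 0.77, -1.14, 2.26, 2.32, 0.44, -0.14], [1.3, 0.48, -1.13, 2.32, 2.63, 0.14, -0.5]]
```

Run:
```python
from h import *
N=np.array([.5778,-.1336,.169]); q=q_push(np.radians(42),-.15); z=Rn.from_quat(q).as_matrix()[:,2]
arm.line_to([.54,.04,.42],.2); st("high")
arm.move_gripper(0,20)
pre=N-z*.18
arm.movep((pre+[-.01,0,.05]).tolist(),q.tolist()); st("hi pre"); shot("n1")
arm.line_to((pre+[0,-.03,0]).tolist(),.15); shot("n2")
arm.line_to((pre+[0,.03,0]).tolist(),.15); shot("n3"); st()
print(np.round(arm.read_joint_positions(),2))
for n in("n1","n2","n3"):
    p,qq=load(n); c=camera_info("wrist"); T=np.array(c["T_tool_cam"]); R=Rn.from_quat(qq).as_matrix()@T[:3,:3]; X=R.T@(N-(Rn.from_quat(qq).as_matrix()@T[:3,3]+p)); print(n,"expect",c["fx"]*X[0]/X[2]+c["cx"],c["fy"]*X[1]/X[2]+c["cy"])
W=np.hstack([cv2.imread(f"pics/{n}.png")[60:360,120:386] for n in("n1","n2","n3")]); cv2.imwrite("pics/n123.png",W); print(W.shape)
```

```text
high t 11.7 F [ 0.6 -0.  -1.4] M [-0.79  0.06  0.01] op 0.5 p [0.5397 0.0405 0.4192]
hi pre t 13.9 F [ 0.7 -0.3 -0. ] M [ 0.09  0.68 -0.02] op 0.002 p [ 0.4491 -0.1158  0.3531]
 t 16.2 F [ 0.5  0.6 -0.1] M [ 0.05  0.69 -0.01] op 0.002 p [ 0.4588 -0.0866  0.3027]
[ 0.93  0.34 -1.02  2.36  2.01  0.4  -0.43]
n1 expect 253.2043447053576 148.7882457849529
n2 expect 288.68521413112563 188.94485639623358
n3 expect 215.70208488440187 194.55742481008832
(300, 798, 3)
```

View pics/n123.png

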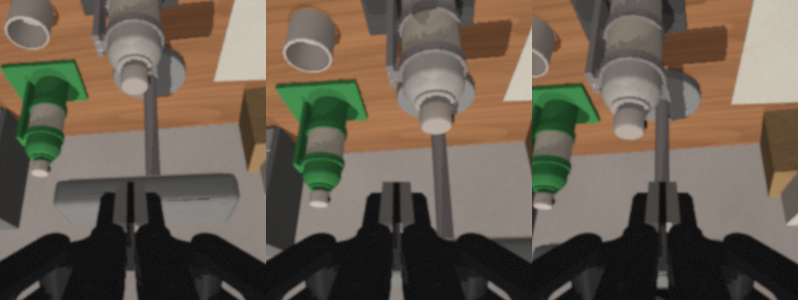

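The three views show the grey can's cap with its top face at about (253,148), (290,187) and (218,191) in full-image pixels. That is within 2 to 4 px of the triangulated point, so I'll press it.

Run:
```python
from h import *
N,r=tri([ray("wrist",u,load(n)) for n,u in (("n1",(253,148)),("n2",(290,187)),("n3",(218,191)))]); print(N.round(4),np.round(r,4))
N=np.array([(N[0]+.5778)/2,(N[1]-.1336)/2,.169])
q=q_push(np.radians(42),-.15); R=Rn.from_quat(q).as_matrix(); x,z=R[:,0],R[:,2]
tip=N+np.array([-.003,0,0])-.011*x   # lowest fingertip edge lands just robot-side of the cap centre
base=tip-z*.073+[0,0,.004]
np.save("base.npy",base)
arm.line_to((base-z*.07).tolist(),.15,q.tolist()); arm.pause(.3); f0=np.mean([arm.read_ft_force() for _ in range(5)],0)
arm.line_to(base.tolist(),.08); st("above"); print("f0",f0)
for k in range(1,18):
    arm.line_to((base-[0,0,.001*k]).tolist(),.02); arm.pause(.1)
    F=np.mean([arm.read_ft_force() for _ in range(4)],0)-f0; print(k,F.round(1),np.round(arm.read_tool_pos()[2]-base[2],4))
    if F[2]>14 or np.linalg.norm(F)>25: break
st()
```

```text
[ 0.5824 -0.1333  0.1641] [0.0012 0.0009 0.0009]
above t 18.0 F [-0.1 -0.   0.2] M [0.07 0.68 0.02] op -0.001 p [ 0.5368 -0.1272  0.2349]
f0 [ 0.80892629 -0.79778667  0.10167887]
1 [-1.   0.3 -0.3] -0.0008
2 [-1.   0.6 -0.3] -0.002
3 [-1.4  0.9 -0.1] -0.003
4 [-1.2  0.2 -0.1] -0.004
5 [-0.2  1.6 -0.5] -0.005
6 [-0.9  1.  -0.1] -0.006
7 [-3.   0.5  1.8] -0.0068
8 [-3.1  0.2  3. ] -0.0078
9 [-4.1  1.3  5.2] -0.0088
10 [-2.9  1.3  5.9] -0.0097
11 [-4.8  0.6  6.9] -0.0106
12 [-5.1  1.1  9.1] -0.0114
13 [-9.2 -0.2 13.8] -0.0116
14 [-14.4  -0.6  19.4] -0.0118
 t 22.9 F [-13.6  -1.4  19.5] M [-0.41  0.06 -0.33] op 0.0 p [ 0.5371 -0.1271  0.2228]
```

The force rose like a spring over 5 mm and then went stiff: the cap is fully down. I'll release it and go back to the handle.

Run:
```python
from h import *
base=np.load("base.npy"); q=q_push(np.radians(42),-.15); z=Rn.from_quat(q).as_matrix()[:,2]
arm.line_to((base-[0,0,.002]).tolist(),.03); st("rel")
arm.line_to((base-z*.1).tolist(),.15); arm.line_to((base-z*.1+[-.01,.02,.05]).tolist(),.15); shot("n4")
th=np.pi/4
arm.movep([.54,.04,.42],Q(th)); st("high"); print(np.round(arm.read_joint_positions(),2))
arm.move_gripper(.5,60)
arm.line_to(tcp(th,.085),.15); st("pre"); w,_=shot("w7")
a=cv2.resize(w,(400,300)); b=cv2.resize(cv2.imread("pics/n4.png"),(400,300)); s=snapshot("side"); s=cv2.resize(s[90:240,180:380],(400,300)); t=snapshot("top"); t=cv2.resize(t[100:250,140:340],(400,300))
cv2.imwrite("pics/c7.png",np.vstack([np.hstack([a,b]),np.hstack([s,t])]))
```

```text
rel t 23.4 F [ 0.1  0.2 -0.3] M [ 0.1   0.75 -0.01] op 0.001 p [ 0.5366 -0.1275  0.232 ]
high t 26.8 F [-0.3  0.5 -1.1] M [-0.8   0.05 -0.01] op 0.001 p [0.5397 0.0397 0.4193]
[ 0.92  0.68 -1.28  1.66 -0.11  0.98  1.32]
pre t 28.2 F [-0.1  0.   0.3] M [-0.74  0.09  0.03] op 0.498 p [0.5937 0.0876 0.3185]
```

View pics/c7.png

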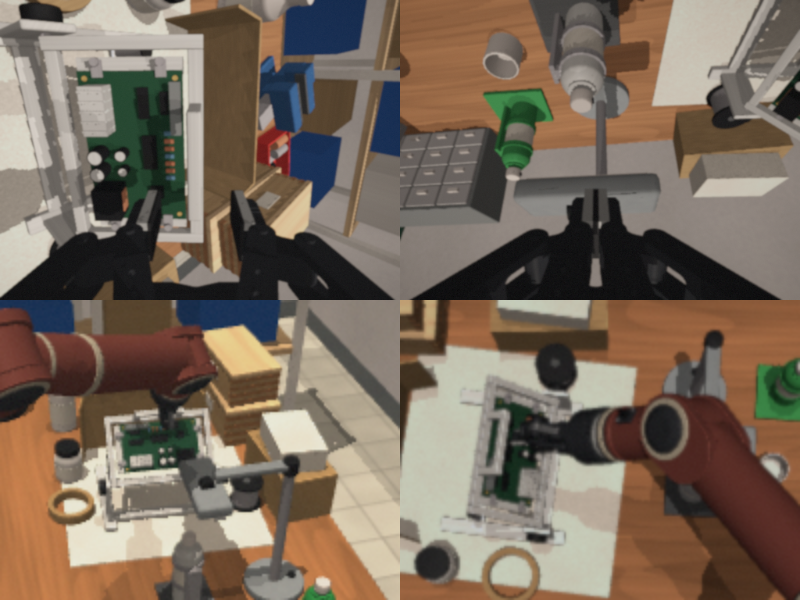

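The board still stands. The bar at (195,150) is midway between the fingers at (145,210) and (245,210), and the cap is back up. The elbow is close to its limit, so I'll take the earlier arm posture, regrip and lower the board.

Run:
```python
from h import *
th=np.pi/4
arm.line_to([.54,.04,.42],.2); arm.move_j([.45,.63,-.58,1.69,-.59,.89,1.82]); st("cfg")
arm.line_to(tcp(th,.085),.1,Q(th)); arm.line_to(tcp(th,.03),.1); arm.line_to(tcp(th,.001),.05); st("at")
arm.move_gripper(0,60); st("grip"); print(arm.read_finger_force(),np.round(arm.read_joint_positions(),2))
for th in np.linspace(np.pi/4,.12,9)[1:]:
    arm.line_to(tcp(th,.001),.05,Q(th)); st(round(th,2))
    if np.linalg.norm(arm.read_ft_force())>40: break
```

```text
cfg t 29.9 F [ 0.8 -0.5 -0.9] M [-0.72  0.06 -0.02] op 0.501 p [0.5923 0.0886 0.3131]
at t 31.6 F [0.4 0.2 0. ] M [-0.79  0.09  0.01] op 0.499 p [0.5999 0.1467 0.2582]
grip t 31.9 F [-0.7 -0.9  0.2] M [-0.77 -0.07  0.09] op 0.13 p [0.6    0.1463 0.2582]
58.362016011960804 [ 0.36  0.71 -0.6   1.74 -0.62  0.71  1.84]
0.7 t 32.4 F [ 3.   1.9 -5.8] M [-0.89 -0.54 -0.2 ] op 0.127 p [0.6014 0.1611 0.2551]
0.62 t 32.8 F [ 3.   2.3 -6. ] M [-0.69 -0.5  -0.09] op 0.129 p [0.6027 0.1743 0.2515]
0.54 t 33.2 F [ 2.5  2.4 -5. ] M [-0.49 -0.46 -0.02] op 0.133 p [0.604  0.1875 0.2466]
0.45 t 33.7 F [ 0.5  2.8 -5.3] M [-0.32 -0.47  0.04] op 0.125 p [0.6052 0.2003 0.2405]
0.37 t 34.1 F [ 1.6  2.5 -5.3] M [-0.12 -0.42  0.19] op 0.128 p [0.6064 0.2126 0.2334]
0.29 t 34.5 F [ 1.   2.6 -4.2] M [ 0.09 -0.28  0.21] op 0.124 p [0.6076 0.2243 0.2253]
0.2 t 35.0 F [-0.2  3.8 -4.2] M [ 0.27 -0.11  0.29] op 0.124 p [0.6087 0.2351 0.2163]
0.12 t 35.4 F [-0.3  4.3 -4.7] M [0.57 0.06 0.33] op 0.129 p [0.6097 0.2452 0.2063]
```

Run:
```python
from h import *
th=.12
while th>-.1:
    th-=.01; arm.line_to(tcp(th,.001),.02,Q(th)); arm.pause(.15)
    F=np.mean([arm.read_ft_force() for _ in range(4)],0); print(round(th,3),F.round(1),round(arm.read_tool_pos()[2]-tcp(th,.001)[2],4))
    if F[2]>12: break
st()
```

```text
0.11 [-3.7  3.5  0.1] 0.0003
0.1 [-3.6  3.   0.4] 0.0003
0.09 [-4.   3.2  0.3] 0.0002
0.08 [-4.2  3.5  0.2] 0.0001
0.07 [-4.1  3.2  1.1] 0.0001
0.06 [-4.5  4.1  1.3] 0.0001
0.05 [-4.2  3.1  0.8] 0.0
0.04 [-5.7  3.3  0.7] 0.0
0.03 [-5.   3.8  0.8] 0.0
0.02 [-5.   2.7  0.1] -0.0
0.01 [-5.4  3.6  0.1] -0.0
0.0 [-4.8  3.2  1.3] -0.0
-0.01 [-4.2  3.1  0.2] -0.0
-0.02 [-4.2  3.3  0.7] -0.0
-0.03 [-5.2  2.7  3.4] 0.0006
-0.04 [-8.1  1.4  8.4] 0.0019
-0.05 [-10.9   0.4  13.7] 0.0032
 t 42.2 F [-10.9   0.4  13.7] M [0.31 1.84 0.12] op 0.131 p [0.6114 0.262  0.1872]
```

The frame met its rests at about -0.025 rad on my scale, and the force rose as expected. I'll release, retreat and check.

Run:
```python
from h import *
arm.move_gripper(.55); st("open")
arm.line_to(tcp(-.03,.02),.04); arm.line_to(tcp(-.03,.16),.15); st("clear")
shot("w8"); arm.line_to((np.array([.56,.16,.36])).tolist(),.2); arm.pause(.5); s=snapshot("side"); t=snapshot("top"); w,_=shot("w9"); st()
f=lambda i:cv2.resize(i,(400,300))
cv2.imwrite("pics/c8.png",np.vstack([np.hstack([f(cv2.imread("pics/w8.png")),f(w)]),np.hstack([f(s[100:250,180:380]),f(t[90:240,130:330])])]))
```

```text
open t 42.6 F [0.4 0.2 0.6] M [ 0.08 -0.03 -0.04] op 0.549 p [0.6126 0.2617 0.1837]
clear t 44.4 F [ 0.  -0.2 -0.4] M [0.02 0.01 0.03] op 0.549 p [0.6118 0.2652 0.3445]
 t 45.9 F [-0.5 -0.4 -0.5] M [-0.01  0.04 -0.01] op 0.556 p [0.56 0.16 0.36]
```

View pics/c8.png

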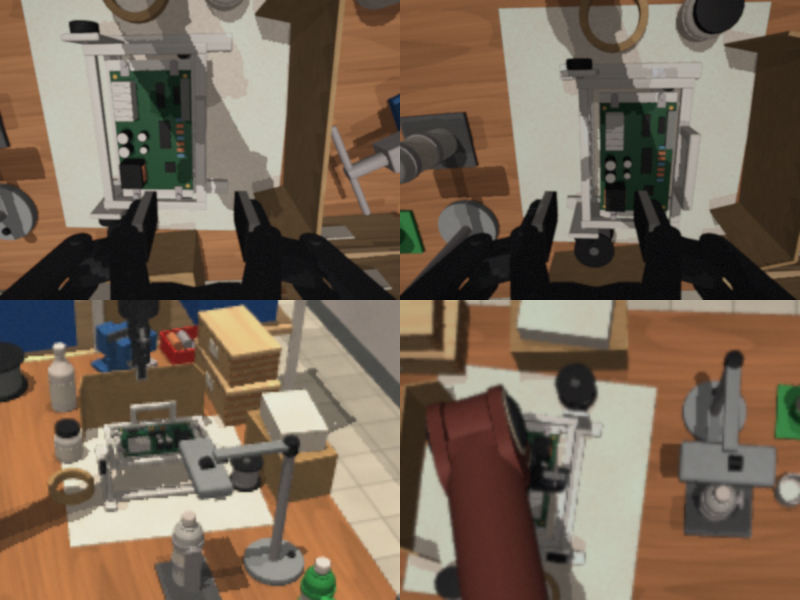

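The board lies flat in the cradle, with the handle at about (152,410) in the side crop. The cap is up at about (188,520), and the neighbouring objects have not moved. The gripper is clear, so I'll hand the job in.

```bash
python3 -c "
from station import ticket
print(ticket.finish_job())"
```

```text
the job is handed in; nothing more can be done
None
```

I tilted the board to about 46°, pressed the can's cap fully down once and let it spring back, laid the board flat on its rests, and handed the job in at about 46 s; no verdict was returned.

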